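# Run the carving board out over the drip dish

### The job

Open the carving board's latch by turning its red wing knob clockwise until it clicks over into the open position. Then, by the dark grip, slide the board out along its stand, without lifting it out, until the red line across the board is flush with the stand's front edge. By then the board would tip by itself, so finish while still holding it down flat and still on the stand, and leave the dish and everything else on the counter where it is.

Things in the scene. Friction and masses are not known exactly. Their poses are not given: they have to be found in the camera images.
- stand: Fixed wooden stand, 260 long (x) by 172 wide (y), standing on the counter. Origin: centre of its underside, on the counter; +x is outward, the way the board slides; +y is the side of the latch. The board lies on its deck, 60 mm above the counter, between two side rails whose tops are 72 mm above the counter; the board has 4 mm of play to each rail.
- stand_edge (a point): Middle of the upper edge of the stand's pale front (outward) end: stand x = 130, y = 0, z = 60 mm. Axes as the stand's.
- latch (a joint): Angle of the latch knob, rad: 0 shut (stop), grows clockwise seen from above, 1.3 fully open (stop). An over-centre spring resists with up to about 0.15 Nm, most at 0, less and less up to 0.65, beyond which the knob clicks on by itself to 1.3 and stays there. Let go before 0.65, it springs back shut.
- latch_grip (a point): Grip centre of the red wing knob, on its vertical axis at stand x = 100, y = 90, 122 mm above the counter. The wing is a bar 46 long, 12 thick, 30 tall (108 to 138 mm above the counter); at joint 0 its length runs along the stand's x, and it turns with the joint.
- hook_tip (a point): Tip of the latch's steel hook, 94 mm above the counter, turning with the knob: a 64 mm arm reaches back (-x) from the knob's axis, then a finger 40 mm over the board. At joint 0 the finger stops the board's brass pin (tip at stand x = 40, y = 51 mm); at 1.3 it is swung clear, out over the side
- board: Loose wooden carving board, 300 long (x) by 140 wide (y) by 20 thick, about 0.5 to 0.8 kg. Origin: centre of its underside; its x is the stand's x to within a few degrees. Its centre of mass is about 4 mm behind (-x of) its centre. Has a juice groove with a spout at its outward end.
- board_grip (a point): Centre of the dark upright round grip, 30 diameter, 45 tall, standing on the board's rear end at board x = -120, y = 0. It spans 80 to 125 mm above the counter, the centre at 102 mm.
- board_mark (a point): Middle of the red line (6 wide, across the whole board) on the board's upper face: board x = -30, y = 0, z = 20 mm. At the start it is about 165 to 185 mm behind the stand's front edge.
- board_pin (a point): Top of the brass catch pin, 12 diameter, 18 tall, on the board at board x = 20, y = 58 mm; it starts 14 to 34 mm behind the hook's finger and is stopped by it while the latch is shut.
- dish: Loose low steel drip dish, 96 across, 26 high, on the counter in front of the stand, under where the spout will come. Origin: centre of its underside. Leave it.
- squeezer: Yellow plastic citrus squeezer, 100 across, 72 high, with a short handle. Origin: centre of its underside. Leave it.
- cruet: Empty glass cruet with cork stopper, 70 across, 145 high. Origin: centre of its underside. Leave it.
- jar: Jar with steel cap, 72 across, 100 high. Origin: centre of its underside. Leave it.
- salt: Small terracotta salt bowl, 72 across, 45 high. Origin: centre of its underside. Leave it.
- pepper: Dark wooden pepper mill, 52 across, 135 high. Origin: centre of its underside. Leave it.
- brush: Basting brush lying flat. Leave it.

How it is judged:
By the outcome, as a careful person would: the job done as asked, in the order asked, and still so for the second after the job is handed in, while the arm keeps its last pose, push and grip.
It also fails if it takes over 56 s, if anything falls off the work surface, if the arm or the gripper's body presses on something with over 40 N, if the wrist force passes 120 N, or if a joint passes its speed limit or range.

### The arm

A 7-joint arm with a two-finger parallel gripper is mounted at the origin on the work surface. World frame = base frame: x ahead of the robot, y to its left, z up, the work surface at z = 0. Lengths are in mm, angles in degrees, forces in N, time in s.
With the tool pointing down it reaches from about 400 to 850 mm from the base axis. Payload 4.4 kg.
Tool frame: the origin (TCP) lies midway between the tips of the shut fingers; the grasp point (between the pads) lies 19 mm behind it; z points along the fingers, y is the line along which they close (so a half turn about z gives the same grasp; the last joint's range is limited). The gripper opens to 94 mm and grips with 3 to 60 N. Pads are 16 mm wide; open, the fingers measure 119 mm over their backs; the gripper's body (75 mm by 177 mm) begins 78 mm behind the grasp point.
Start: joints at [-74.53, 36.005, 2.206, 86.941, -1.547, 57.084, -1.146], TCP at [214.167, 613.719, 205.478] pointing down, gripper open.
Joint ranges: [-175.42, 175.42], [-21.48, 121.26], [-71.46, 75.88], [10.55, 141.38], [-63.04, 243.04], [13.31, 113.54], [-168.57, 168.57]. Speed limits (degrees/s): [147.25, 147.25, 180, 180, 180, 180, 180].

### API

Orientations are given as [roll, pitch, yaw] about the fixed x, y, z axes, in that order (R = Rz(yaw) Ry(pitch) Rx(roll)).
In Python, from rig import sense, snapshot, get_calibration, finish_job gives the robot as it stands.
- The arm moves only by the tool step_arm, never from a script. Its arguments are lists of equal length, an entry for each row: "travel": the shift along the tool's x, y, z in cm, a list of three; "turn": the turn about the tool's z in rad; "hand": the closure, from -1 (fully open) to 1 (shut). In form: {"travel": [[tx, ty, tz], ...], "turn": [turn, ...], "hand": [hand, ...]}. A call has 1 to 8 rows; each row shifts and turns the commanded pose from where the row before left it, along the tool's axes as they then stand; what a row does not reach is not made up. A row lasts 1/12 s, in which the tool goes at most 41.7 mm and 7.16 degrees, less where a joint would pass 70% of its speed; a pose out of reach is approached as far as the arm can. A call is refused whole if a number of a shift passes 4.17 or a number of a turn 0.125, either way. A call with a gripper value outside its range is refused whole. The fingers move at their own pace and stop on an object; the grip force is fixed at half the most. Time passes only in rows, so rows that do not move let the fingers close. It gives the time, the measured TCP pose, the force, the opening and the grip force at its end, in the units of the state.
- sense(): the state, without advancing time (a new reading comes with each control period).
- snapshot(name): name is "side" or "top" or "wrist"; returns the picture (400x640x3 uint8, blue, green, red); there is no depth.
- get_calibration(name): a dict with "mtx" (3x3 intrinsics, pixels), "rvec" (rotation vector, rad) and "tvec" (3), from world to camera coordinates, as OpenCV has them. Camera axes: x right, y down, z forward; pixel columns grow to the right and rows downward; lengths in mm; the calibration is good to about 2 mm. A picture is of the moment at which its call begins: read the wrist's pose just before it. get_calibration takes no time and is no camera call; for the wrist camera it gives the pose at the moment of the call.
- finish_job(): hands the job in; it is judged then, once.
The state is a dict: "time": time; "joint_pos": joint angles; "qvel": joint speeds; "joint_torque": joint torques, N m; "tcp_pos": TCP position; "orientation": TCP orientation; "force": force on the tool from outside, world axes, zero at the start; "wrist_torque": the same for the moment, N m; "finger_gap": finger opening in mm; "grasp_force": force on a finger pad.
Only numpy, scipy, OpenCV 4.12 (cv2) and the standard library are available. Lean on these libraries where they do the work, as an engineer would, in place of code of your own. Each camera call takes 0.05 s, during which the arm holds its last target. There are 200 camera calls.

## Working session

There is one attempt and no reset: what is moved stays moved. The work goes in short steps, Python scripts to look and compute and a tool call to move; the robot and the scene stay as the last step left them, time stands still between calls to the robot, and variables do not carry over. Pictures are saved under pics/ and viewed, at most 10 in all, crops included, and the job is handed in when it is done.

Besides the shell and the picture viewer there is one more tool, called after "Request:" as name([rows], argument=value, ...), one row to a line, values as JSON. step_arm: Moves the arm, as the interface text tells. Its arguments: {"type":"object","properties":{"travel":{"type":"array","items":{"type":"array","items":{"type":"number"}}},"turn":{"type":"array","items":{"type":"number"}},"hand":{"type":"array","items":{"type":"number"}}},"required":["travel","turn","hand"]}

```bash
mkdir -p pics
python3 - <<'E'
from rig import *
import cv2
s=sense(); print({k:s[k] for k in('time','tcp_pos','orientation','force','finger_gap')})
for n in('side','top'):
    cv2.imwrite(f'pics/{n}0.png',snapshot(n)); c=get_calibration(n); print(n,c)
E
```

```text
{'time': 0.0, 'tcp_pos': array([213.97555308, 613.06310952, 204.61350868]), 'orientation': array([-1.79894395e+02,  2.64546150e-03,  1.60758895e+02]), 'force': array([-0.32949486, -0.37947396, -0.56914786]), 'finger_gap': 94.26945250709561}
side {'mtx': array([[392.99370568,   0.        , 318.75981369],
       [  0.        , 392.99370568, 194.71135101],
       [  0.        ,   0.        ,   1.        ]]), 'rvec': array([2.43719172, 0.02169538, 0.01295876]), 'tvec': array([-533.00345904,   24.35341903, 1384.56411374])}
top {'mtx': array([[495.54183054,   0.        , 317.4760152 ],
       [  0.        , 495.54183054, 195.36988994],
       [  0.        ,   0.        ,   1.        ]]), 'rvec': array([ 2.1866902 , -2.15795963,  0.09758512]), 'tvec': array([ -70.68241491,  548.90580232, 1367.14193947])}
```

View pics/top0.png

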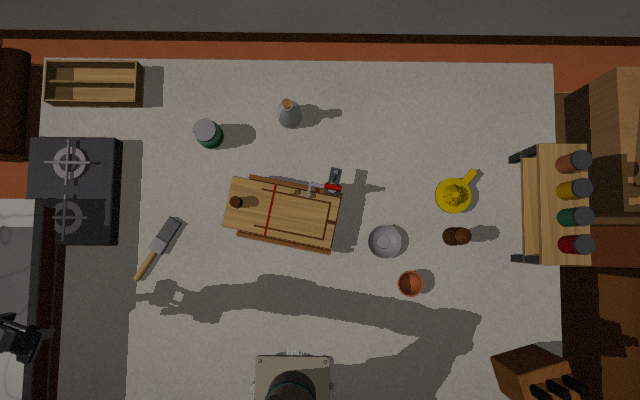

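View pics/side0.png

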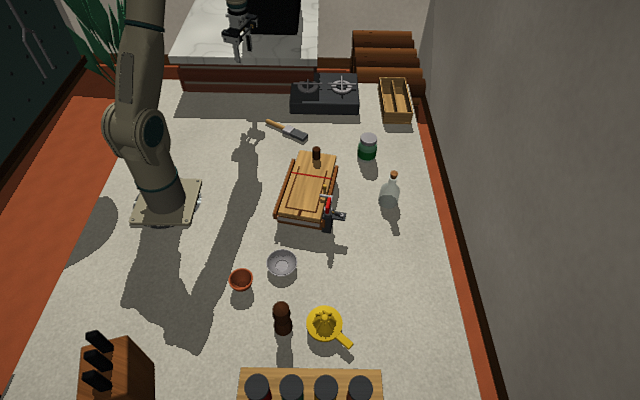

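The top view shows the grip at about (236,202), red line at (271,210), knob at (333,187) and dish at (385,241). The side view agrees. I'll measure these next.

```bash
cat > h.py <<'E'
import numpy as np, cv2
from rig import *
def ray(n,uv,z,c=None):
    c=c or get_calibration(n); R=cv2.Rodrigues(c['rvec'])[0]; t=np.ravel(c['tvec'])
    p=cv2.undistortPoints(np.array([[uv]],float),c['mtx'],None)[0,0]
    d=R.T@np.array([*p,1]); o=-R.T@t
    return o+d*(z-o[2])/d[2]
def proj(n,P,c=None):
    c=c or get_calibration(n)
    return cv2.projectPoints(np.array(P,float).reshape(-1,3),c['rvec'],np.ravel(c['tvec']),c['mtx'],None)[0][:,0]
E
python3 - <<'E'
from h import *
im=cv2.imread('pics/top0.png'); 
cv2.imwrite('pics/top0c.png',cv2.resize(im[160:265,205:365],None,fx=5,fy=5,interpolation=cv2.INTER_CUBIC))
b,g,r=[im[...,i].astype(int) for i in range(3)]
m=((r>110)&(g<70)&(b<70)).astype(np.uint8); m[:, :215]=0; m[:165]=0;m[260:]=0;m[:,365:]=0
n,l,st,ce=cv2.connectedComponentsWithStats(m)
for i in range(1,n):
    if st[i,4]>8:
        ys,xs=np.nonzero(l==i); print(st[i],ce[i],cv2.fitLine(np.c_[xs,ys].astype(np.float32),2,0,.01,.01).ravel())
E
```

```text
[324 183  17   7  66] [332.         186.31818182] [9.7905028e-01 2.0361875e-01 3.3200000e+02 1.8631818e+02]
[268 208   3   8  13] [269.15384615 212.15384615] [ 2.7213270e-02 -9.9962968e-01  2.6915384e+02  2.1215384e+02]
[265 217   5  10  20] [267.15 221.75] [  0.28903708  -0.9573179  267.15       221.75      ]
[264 229   3   6  13] [265.07692308 231.53846154] [  0.26808706  -0.9633947  265.07693    231.53847   ]
```

View pics/top0c.png

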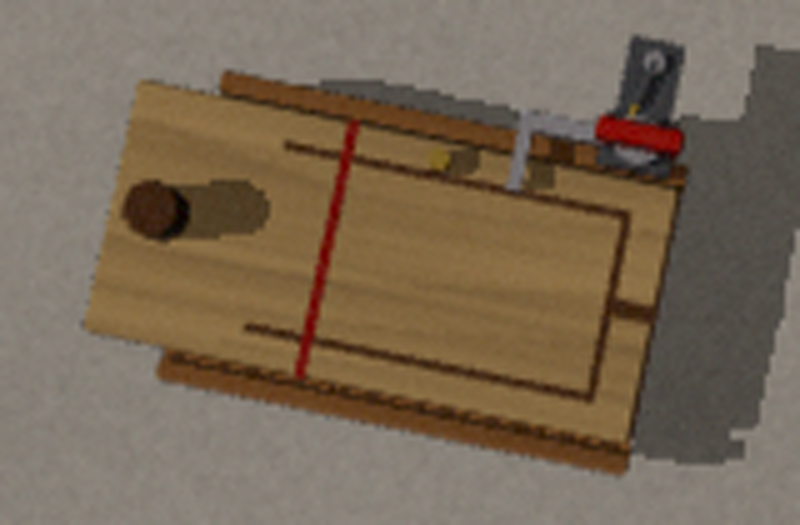

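The crop shows the grip top at (153,210), red line ends at (353,122)/(300,376), the red wing at (640,134), and outer rail corners at (222,72), (687,172), (158,378), (628,472).

Run:
```python
from h import *
P=lambda U,V,z: ray('top',((U+.5)/5-.5+205,(V+.5)/5-.5+160),z)[:2]
W=np.array([P(222,72,72),P(687,172,72),P(158,378,72),P(628,472,72),P(640,134,138)])
S=np.array([[-130,86],[130,86],[-130,-86],[130,-86],[100,90]],float)
a=S-S.mean(0); b=W-W.mean(0)
th=np.arctan2((a[:,0]*b[:,1]-a[:,1]*b[:,0]).sum(),(a*b).sum())
R=np.array([[np.cos(th),-np.sin(th)],[np.sin(th),np.cos(th)]]); t=W.mean(0)-R@S.mean(0)
print('yaw',np.degrees(th),'t',t,'res',(S@R.T+t-W).round(1).tolist())
g=P(153,210,125);m1=P(353,122,80);m2=P(300,376,80);
bc=[P(140,80,80),P(85,328,80),P(682,185,80),P(632,440,80)]
for n,p in dict(grip=g,m1=m1,m2=m2,knob=W[4],b0=bc[0],b1=bc[1],pin=P(440,157,98),hook=P(514,187,94)).items(): print(n,p.round(1),'stand',((p-t)@R).round(1))
d=m1-m2;print('board yaw',np.degrees(np.arctan2(d[1],d[0]))-90, 'knob from fit',R@[100,90]+t,'edge',R@[130,0]+t)
for n,uv in dict(wing=(332,186.3)).items(): print(n,ray('top',uv,138))
s=sense();from scipy.spatial.transform import Rotation as Ro
print(Ro.from_euler('xyz',s['orientation'],degrees=True).as_matrix().round(3))
c=get_calibration('wrist');print(c)
```

```text
yaw -100.7882923388689 t [493.5018643   12.10213837] res [[0.8, -0.2], [3.6, -1.6], [-1.4, 1.8], [-3.1, 0.4], [0.1, -0.3]]
grip [521.4 150.4] stand [-141.1    1.5]
m1 [574.1  51.2] stand [-53.5  71.9]
m2 [436.7  76.7] stand [-52.8 -67.9]
knob [ 563.1 -102.6] stand [99.7 89.9]
b0 [595.5 167.2] stand [-171.4   71.2]
b1 [460.9 192.8] stand [-171.4  -65.9]
pin [553.9   2.8] stand [-2.1 61. ]
hook [538.7 -36.8] stand [39.6 53.5]
board yaw -100.51576891153043 knob from fit [ 563.19310174 -102.9766669 ] edge [ 469.16838723 -115.60017912]
wing [ 563.35888857 -101.08063639  138.        ]
[[-0.944  0.329 -0.001]
 [ 0.329  0.944 -0.002]
 [-0.    -0.002 -1.   ]]
{'mtx': array([[324.50957291,   0.        , 321.9519907 ],
       [  0.        , 324.50957291, 200.38528074],
       [  0.        ,   0.        ,   1.        ]]), 'rvec': array([-2.37595043, -1.69024458, -0.22491836]), 'tvec': array([-648.80298629,  -27.79334572,  391.95751539])}
```

```bash
cat >> h.py <<'E'
from scipy.spatial.transform import Rotation as Ro
def plan(target,yaw,step=40,tstep=.12,start=None):
    s=sense(); p=np.array(s['tcp_pos']) if start is None else np.array(start[:3],float); y=s['orientation'][2] if start is None else start[3]
    d=np.array(target,float)-p; a=-np.radians((yaw-y+180)%360-180)
    n=int(max(np.ceil(np.linalg.norm(d)/step),np.ceil(abs(a)/tstep),1)); tu=round(a/n,4); tr=[]
    for i in range(n):
        R=Ro.from_euler('xyz',[180,0,y],degrees=True).as_matrix()
        v=((R.T@(d/n))/10).round(2); tr.append(v.tolist()); y-=np.degrees(tu)
    print('n',n,'turn',tu)
    for i in range(0,n,8): print(tr[i:i+8])
E
python3 - <<'E'
from h import *
plan([563,-103,205],160.76-81.55)
E
```

```text
n 20 turn 0.0712
[[-2.83, -2.81, -0.0], [-3.02, -2.6, -0.0], [-3.2, -2.38, -0.0], [-3.36, -2.14, -0.0], [-3.5, -1.9, -0.0], [-3.63, -1.64, -0.0], [-3.74, -1.38, -0.0], [-3.82, -1.11, -0.0]]
[[-3.89, -0.84, -0.0], [-3.94, -0.56, -0.0], [-3.97, -0.28, -0.0], [-3.98, 0.01, -0.0], [-3.97, 0.29, -0.0], [-3.94, 0.57, -0.0], [-3.89, 0.85, -0.0], [-3.82, 1.13, -0.0]]
[[-3.73, 1.39, -0.0], [-3.62, 1.66, -0.0], [-3.5, 1.91, -0.0], [-3.35, 2.15, -0.0]]
```

Request:
step_arm([
  [-2.8, -2.8, 0],
  [-3.0, -2.6, 0],
  [-3.2, -2.4, 0],
  [-3.4, -2.1, 0],
  [-3.5, -1.9, 0],
  [-3.6, -1.6, 0],
  [-3.7, -1.4, 0],
  [-3.8, -1.1, 0],
], turn=[0.071, 0.071, 0.071, 0.071, 0.071, 0.071, 0.071, 0.071], hand=[-1, -1, -1, -1, -1, -1, -1, -1])

```text
time: 0.77
tcp_pos: [353.8, 326.4, 205.4]
orientation: [-180.0, -0.0, 128.0]
force: [0.3, 0.7, -0.8]
finger_gap: 93.9
grasp_force: 0.0
```

Request:
step_arm([
  [-3.9, -0.8, 0],
  [-3.9, -0.6, 0],
  [-4.0, -0.3, 0],
  [-4.0, 0, 0],
  [-4.0, 0.3, 0],
  [-3.9, 0.6, 0],
  [-3.9, 0.9, 0],
  [-3.8, 1.1, 0],
], turn=[0.071, 0.071, 0.071, 0.071, 0.071, 0.071, 0.071, 0.071], hand=[-1, -1, -1, -1, -1, -1, -1, -1])

```text
time: 1.43
tcp_pos: [494.5, 40.7, 205.4]
orientation: [-180.0, -0.0, 95.5]
force: [0.1, 0.1, 0.0]
finger_gap: 93.8
grasp_force: 0.0
```

Request:
step_arm([
  [-3.7, 1.4, 0],
  [-3.6, 1.7, 0],
  [-3.5, 1.9, 0],
  [-3.4, 2.1, 0],
  [0, 0, 0],
  [0, 0, 0],
  [0, 0, 0],
], turn=[0.071, 0.071, 0.071, 0.071, 0, 0, 0], hand=[-1, -1, -1, -1, -1, -1, -1])

```text
time: 2.02
tcp_pos: [563.5, -99.6, 204.8]
orientation: [-179.9, -0.0, 79.4]
force: [-0.8, 0.8, 0.7]
finger_gap: 94.1
grasp_force: 0.0
```

Run:
```python
from h import *
s=sense(); print(s['time'],s['tcp_pos'],s['orientation'],s['joint_pos'])
c=get_calibration('wrist');im=snapshot('wrist');cv2.imwrite('pics/w1.png',im)
b,g,r=[im[...,i].astype(int) for i in range(3)]
m=((r>110)&(g<60)&(b<60)).astype(np.uint8)
n,l,st,ce=cv2.connectedComponentsWithStats(m)
for i in range(1,n):
    if st[i,4]>60: 
        ys,xs=np.nonzero(l==i); print(st[i],ce[i],ray('wrist',ce[i],138,c),cv2.minAreaRect(np.c_[xs,ys].astype(np.float32)))
t=np.array([493.5,12.1]);
print(proj('wrist',[[563.2,-103,138],[519,153,125]],c))
plan([563,-103,205],79.2)
```

```text
2.0167 [563.45856035 -99.55616202 204.79182625] [-1.79890289e+02 -4.53683425e-02  7.94307085e+01] [ -9.77238308  31.81545924  26.52476908 100.13698994 -17.37566194
  52.24603014  13.51446736]
[ 133   18  167    9 1104] [218.60326087  21.73913043] [517.56656674  47.1376544  138.        ] ((216.0, 22.0), (8.0, 166.0), 90.0)
[313 182  14  59 784] [319.72831633 211.47321429] [560.839795   -99.38698276 138.        ] ((319.5, 211.0), (58.0, 13.0), 90.0)
[[ 323.46416335  215.21545264]
 [ 183.51069635 -153.27294328]]
n 1 turn 0.0056
[[-0.44, 0.03, -0.0]]
```

View pics/w1.png

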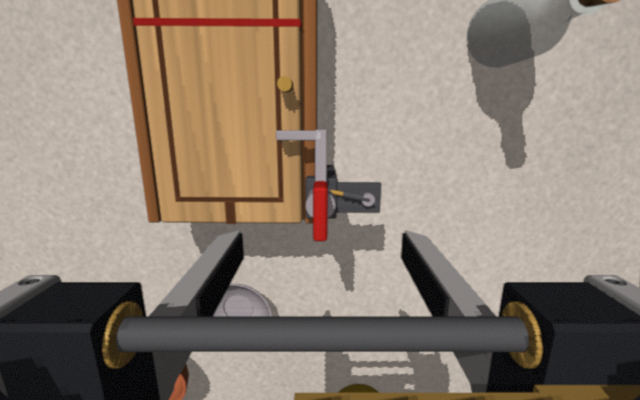

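The wrist view shows the wing bar at (320,211), lined up with the tool x axis. A dark bracket with a screw sits beside it at (369,199). I'll check the bracket's height before lowering the fingers.

Run:
```python
from h import *
im=cv2.imread('pics/side0.png'); cv2.imwrite('pics/side0c.png',cv2.resize(im[180:240,290:370],None,fx=8,fy=8,interpolation=cv2.INTER_CUBIC))
w=(369,199); tp=((655.5)/5-.5+205,62.5/5-.5+160)
for z in(0,40,60,80,100,120): print(z,ray('top',tp,z)[:2].round(),ray('wrist',w,z)[:2].round(), proj('side',[ray('wrist',w,z)]).round(1))
```

```text
0 [ 620. -115.] [ 614. -135.] [[342.8 236.8]]
40 [ 615. -113.] [ 610. -124.] [[342.3 226.8]]
60 [ 612. -113.] [ 609. -118.] [[342.  221.7]]
80 [ 609. -112.] [ 607. -112.] [[341.7 216.5]]
100 [ 606. -111.] [ 605. -106.] [[341.5 211.2]]
120 [ 603. -111.] [ 603. -101.] [[341.2 205.8]]
```

View pics/side0c.png

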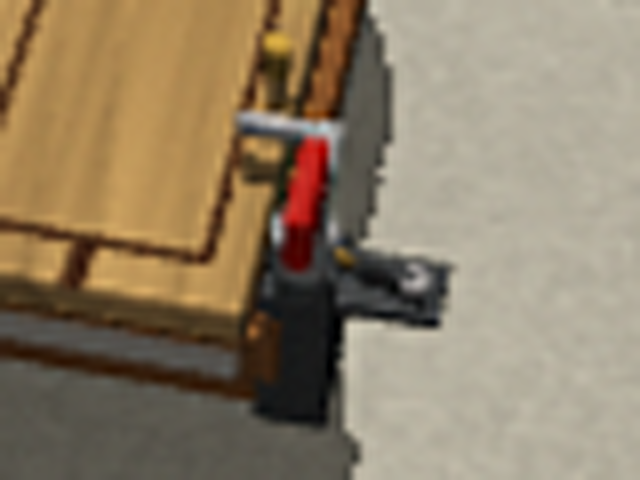

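The screw and bracket top triangulate to about z = 80, so fingertips at 111 will clear them. I'll lower around the wing.

Request:
step_arm([
  [-0.2, -0.1, 2.4],
  [0, 0, 2.4],
  [0, 0, 2.3],
  [0, 0, 2.3],
  [0, 0, 0],
  [0, 0, 0],
], turn=[0, 0, 0, 0, 0, 0], hand=[-1, -1, -1, -1, -1, -1])

```text
time: 2.57
tcp_pos: [561.8, -100.3, 111.0]
orientation: [-179.8, -0.0, 79.5]
force: [0.1, 0.9, 0.4]
finger_gap: 94.0
grasp_force: 0.0
```

Request:
step_arm([
  [0, 0, 0],
  [0, 0, 0],
  [0, 0, 0],
  [0, 0, 0],
  [0, 0, 0],
  [0, 0, 0],
  [0, 0, 0],
  [0, 0, 0],
], turn=[0, 0, 0, 0, 0, 0, 0, 0], hand=[1, 1, 1, 1, 1, 1, 1, 1])

```text
time: 3.23
tcp_pos: [562.8, -102.2, 111.5]
orientation: [-180.0, -0.0, 79.4]
force: [0.4, 0.1, 0.5]
finger_gap: 43.8
grasp_force: 0.0
```

Request:
step_arm([
  [0, 0, 0],
  [0, 0, 0],
  [0, 0, 0],
  [0, 0, 0],
  [0, 0, 0],
  [0, 0, 0],
  [0, 0, 0],
  [0, 0, 0],
], turn=[0, 0, 0, 0, 0, 0, 0, 0], hand=[1, 1, 1, 1, 1, 1, 1, 1])

```text
time: 3.9
tcp_pos: [561.4, -101.9, 111.3]
orientation: [-179.8, -0.0, 79.4]
force: [-5.8, 1.1, 4.3]
finger_gap: 11.7
grasp_force: 30.0
```

Request:
step_arm([
  [0, 0, 0],
  [0, 0, 0],
  [0, 0, 0],
  [0, 0, 0],
  [0, 0, 0],
  [0, 0, 0],
  [0, 0, 0],
  [0, 0, 0],
], turn=[0.1, 0.1, 0.1, 0.1, 0.1, 0.1, 0.1, 0.1], hand=[1, 1, 1, 1, 1, 1, 1, 1])

```text
time: 4.57
tcp_pos: [561.8, -102.2, 111.3]
orientation: [-179.9, 0.1, 33.3]
force: [-5.0, -0.2, 2.6]
finger_gap: 11.4
grasp_force: 30.0
```

Request:
step_arm([
  [0, 0, 0],
  [0, 0, 0],
  [0, 0, 0],
  [0, 0, 0],
  [0, 0, 0],
  [0, 0, 0],
  [0, 0, 0],
], turn=[0.1, 0.1, 0.1, 0.1, 0.06, 0, 0], hand=[1, 1, 1, 1, 1, 1, 1])

```text
time: 5.15
tcp_pos: [561.9, -102.5, 111.3]
orientation: [180.0, 0.1, 7.3]
force: [-5.5, 1.0, 3.5]
finger_gap: 11.9
grasp_force: 30.0
```

```bash
python3 -c "
from h import *
s=sense();print(s['joint_pos'],s['wrist_torque'],s['force'],s['orientation'])"
```

```text
[-18.36944541  43.76018487  42.97356368 105.63878949 -40.01650509
  47.04780344 -37.31089032] [ 0.01624455  1.33547636 -0.13346506] [-5.50726217  1.00311741  3.49674297] [1.79984230e+02 1.01695531e-01 7.30274068e+00]
```

Turned 1.26 rad and the load has fallen off. I'll open, lift clear, and check that the latch stays open.

Request:
step_arm([
  [0, 0, 0],
  [0, 0, 0],
  [0, 0, 0],
  [0, 0, 0],
  [0, 0, 0],
  [0, 0, 0],
  [0, 0, 0],
  [0, 0, 0],
], turn=[0, 0, 0, 0, 0, 0, 0, 0], hand=[-1, -1, -1, -1, -1, -1, -1, -1])

```text
time: 5.82
tcp_pos: [562.9, -102.2, 111.5]
orientation: [180.0, -0.0, 7.2]
force: [0.1, -0.3, -0.1]
finger_gap: 61.8
grasp_force: 0.0
```

Request:
step_arm([
  [0, 0, -2],
  [0, 0, -3],
  [0, 0, -3],
  [0, 0, -2],
  [0, 0, 0],
  [0, 0, 0],
], turn=[0, 0, 0, 0, 0, 0], hand=[-1, -1, -1, -1, -1, -1])

```text
time: 6.32
tcp_pos: [563.4, -102.2, 212.3]
orientation: [180.0, -0.1, 7.2]
force: [-0.5, -0.1, -0.6]
finger_gap: 93.9
grasp_force: 0.0
```

Run:
```python
from h import *
s=sense(); print(s['time'],s['tcp_pos'],s['orientation'],s['joint_pos'])
im=snapshot('wrist');top=snapshot('top')
a=cv2.resize(im,(400,250));b=cv2.resize(top[160:265,205:365],(400,262))
cv2.imwrite('pics/w2.png',np.vstack([a,b]))
plan([521.6,151,190],-10.8)
```

```text
6.3167 [ 563.39719984 -102.22550633  212.27761155] [ 1.79988847e+02 -1.26470156e-01  7.22222539e+00] [-22.2878777   37.13556333  49.43954006 100.14897142 -32.75724471
  58.10939938 -43.38639619]
n 7 turn 0.0449
[[-0.12, -3.65, 0.29], [-0.29, -3.64, 0.29], [-0.45, -3.63, 0.29], [-0.61, -3.6, 0.29], [-0.77, -3.57, 0.29], [-0.93, -3.53, 0.29], [-1.09, -3.49, 0.29]]
```

View pics/w2.png

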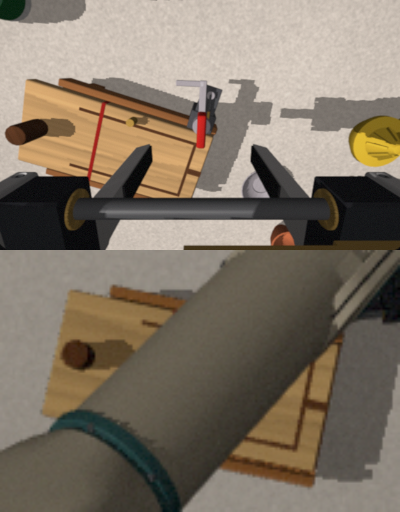

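The latch stayed open: the wing at (200,130) is swung about 75° and the hook at (190,85) is out over the side. Next I move over the board grip.

Request:
step_arm([
  [-0.1, -3.6, 0.3],
  [-0.3, -3.6, 0.3],
  [-0.5, -3.6, 0.3],
  [-0.6, -3.6, 0.3],
  [-0.8, -3.6, 0.3],
  [-0.9, -3.5, 0.3],
  [-1.1, -3.5, 0.3],
  [0, 0, 0],
], turn=[0.045, 0.045, 0.045, 0.045, 0.045, 0.045, 0.045, 0], hand=[-1, -1, -1, -1, -1, -1, -1, -1])

```text
time: 7.08
tcp_pos: [518.7, 158.5, 187.0]
orientation: [-179.9, 0.4, -10.3]
force: [-0.7, -0.5, -0.4]
finger_gap: 93.8
grasp_force: 0.0
```

Request:
step_arm([
  [0, 0, 0],
  [0, 0, 0],
], turn=[0, 0], hand=[-1, -1])

```text
time: 7.25
tcp_pos: [521.5, 148.4, 189.6]
orientation: [179.9, 0.1, -10.8]
force: [-0.7, 0.1, 0.2]
finger_gap: 93.8
grasp_force: 0.0
```

Run:
```python
from h import *
s=sense(); print(s['time'],s['tcp_pos'],s['orientation'],s['joint_pos'])
c=get_calibration('wrist');im=snapshot('wrist');cv2.imwrite('pics/w3.png',im)
b,g,r=[im[...,i].astype(int) for i in range(3)]
m=((r>110)&(g<60)&(b<60)).astype(np.uint8)
n,l,st,ce=cv2.connectedComponentsWithStats(m)
for i in range(1,n):
    if st[i,4]>60: print(st[i],ce[i],ray('wrist',ce[i],80,c))
print(proj('wrist',[[521.6,151,125],[521.6,151,80]],c))
```

```text
7.25 [521.51388728 148.43623939 189.57390285] [ 1.79888703e+02  5.93053308e-02 -1.08313609e+01] [-52.9433526   39.52575036  56.54012959 106.14312128 -39.38825355
  56.56756925 -79.97075484]
[418 121   8  20 101] [421.2970297  130.08910891] [564.33010783  51.23729923  80.        ]
[411 164  11  69 326] [415.88957055 197.23619632] [504.72253926  62.6319119   80.        ]
[[317.94153066 211.67254809]
 [318.45961177 197.15340261]]
```

View pics/w3.png

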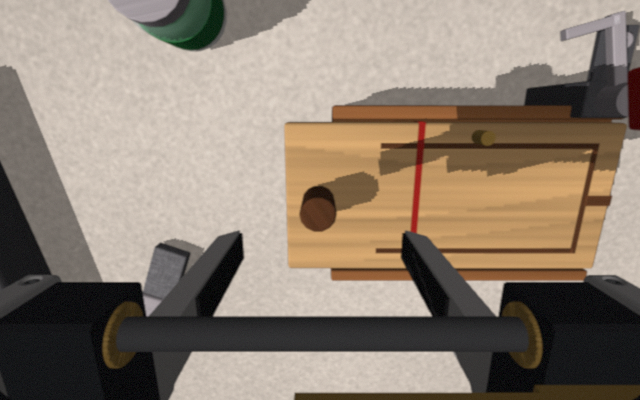

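The grip top is at (317,213), against a prediction of (318,212). I'll lower and close.

Request:
step_arm([
  [0, 0, 2.6],
  [0, 0, 2.6],
  [0, 0, 2.5],
  [0, 0, 2.5],
  [0, 0, 0],
  [0, 0, 0],
  [0, 0, 0],
], turn=[0, 0, 0, 0, 0, 0, 0], hand=[-1, -1, -1, -1, -1, -1, -1])

```text
time: 7.88
tcp_pos: [523.2, 147.8, 89.7]
orientation: [-180.0, -0.1, -11.0]
force: [0.3, 0.0, 0.6]
finger_gap: 93.9
grasp_force: 0.0
```

Request:
step_arm([
  [0, 0, 0],
  [0, 0, 0],
  [0, 0, 0],
  [0, 0, 0],
  [0, 0, 0],
  [0, 0, 0],
  [0, 0, 0],
  [0, 0, 0],
], turn=[0, 0, 0, 0, 0, 0, 0, 0], hand=[1, 1, 1, 1, 1, 1, 1, 1])

```text
time: 8.55
tcp_pos: [522.0, 149.3, 88.4]
orientation: [180.0, 0.0, -10.8]
force: [0.3, -0.4, -0.2]
finger_gap: 44.0
grasp_force: 0.0
```

Request:
step_arm([
  [0, 0, 0],
  [0, 0, 0],
  [0, 0, 0],
  [0, 0, 0],
  [0, 0, 0],
  [0, 0, 0],
], turn=[0, 0, 0, 0, 0, 0], hand=[1, 1, 1, 1, 1, 1])

```text
time: 9.05
tcp_pos: [522.1, 150.0, 88.4]
orientation: [-180.0, 0.0, -10.8]
force: [0.3, 3.6, -1.0]
finger_gap: 29.3
grasp_force: 30.0
```

Run:
```python
from h import *
s=sense(); print(s['time'],s['tcp_pos'],s['orientation'],s['joint_pos'],s['force'],s['finger_gap'])
```

```text
9.05 [522.09597539 149.96755245  88.40948516] [-1.79950736e+02  1.21685309e-02 -1.08088947e+01] [-48.01619908  46.31408422  48.15770026 111.0881569  -48.9050282
  45.71132369 -72.50356906] [ 0.2810052   3.59976548 -0.96157879] 29.32866772053926
```

Request:
step_arm([
  [0, 0.4, 0.1],
  [0, 0.9, 0],
  [0, 1.2, 0],
  [0, 1.2, 0],
  [0, 1.2, 0],
  [0, 1.2, 0],
  [0, 1.0, 0],
  [0, 0.5, 0],
], turn=[0, 0, 0, 0, 0, 0, 0, 0], hand=[1, 1, 1, 1, 1, 1, 1, 1])

```text
time: 9.72
tcp_pos: [508.5, 74.7, 88.3]
orientation: [-179.9, -0.1, -10.9]
force: [1.7, 6.8, 6.9]
finger_gap: 29.6
grasp_force: 30.0
```

Run:
```python
from h import *
s=sense(); print(s['time'],s['tcp_pos'],s['orientation'],s['joint_pos'],s['force'],s['wrist_torque'],s['finger_gap'])
```

```text
9.7167 [508.50798286  74.65575112  88.34332802] [-1.79859420e+02 -7.03234038e-02 -1.08862180e+01] [-40.63819026  44.06413747  47.0551405  115.66424057 -49.23787836
  42.41501541 -63.33647345] [1.74555688 6.75635308 6.93776511] [ 1.71378281 -0.12312378  0.02078525] 29.564659818965364
```

Request:
step_arm([
  [0, 0.6, 0],
  [0, 1.2, 0],
  [0, 1.5, 0],
  [0, 1.5, 0],
  [0, 1.5, 0],
  [0, 1.3, 0],
  [0, 1.0, 0],
  [0, 0.5, 0],
], turn=[0, 0, 0, 0, 0, 0, 0, 0], hand=[1, 1, 1, 1, 1, 1, 1, 1])

```text
time: 10.38
tcp_pos: [491.3, -14.2, 88.3]
orientation: [-179.8, -0.0, -10.9]
force: [1.5, 9.7, 10.2]
finger_gap: 29.3
grasp_force: 30.0
```

Request:
step_arm([
  [0, 0, 0],
  [0, 0, 0],
  [0, 0, 0],
], turn=[0, 0, 0], hand=[1, 1, 1])

```text
time: 10.63
tcp_pos: [491.1, -15.0, 88.3]
orientation: [-179.9, -0.1, -10.9]
force: [-0.1, 3.0, 9.0]
finger_gap: 29.8
grasp_force: 30.0
```

Run:
```python
from h import *
s=sense(); print(s['time'],s['tcp_pos'],s['orientation'],s['force'],s['wrist_torque'],s['finger_gap'])
t=np.array([493.5,12.1]);X=np.array([np.cos(np.radians(-100.7)),np.sin(np.radians(-100.7))])
print('grip stand x',(s['tcp_pos'][:2]-t)@X,'want 40')
side=snapshot('side');w=snapshot('wrist')
print(proj('side',[[469.2,-115.6,60]]),proj('wrist',[[469.2,-115.6,60]]))
a=cv2.resize(side[130:250,230:390],(800,600),interpolation=cv2.INTER_CUBIC)
cv2.imwrite('pics/s4.png',a);cv2.imwrite('pics/w4.png',w)
```

```text
10.6333 [491.12933105 -15.0051979   88.30777788] [-1.79944971e+02 -5.98352743e-02 -1.08689918e+01] [-0.05132783  2.96339765  8.98495287] [ 0.88552747  0.15860215 -0.07422639] 29.757389513182392
grip stand x 27.074068392122474 want 40
[[298.76373508 220.34837548]] [[471.97587423 230.90335893]]
```

View pics/s4.png

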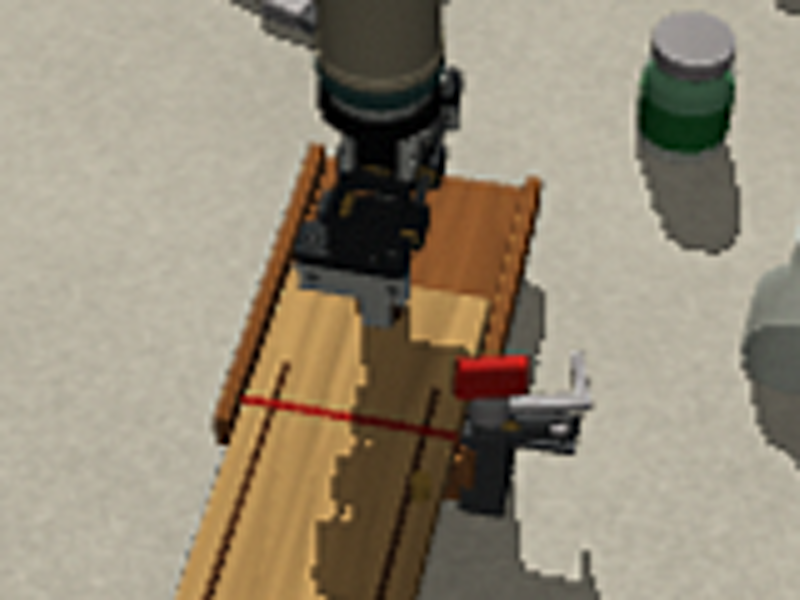

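View pics/w4.png

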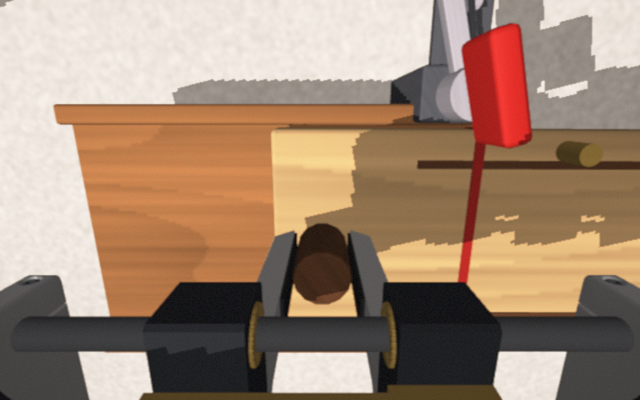

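The board is sliding flat on the stand. In the side crop the line runs from (243,400) to (455,436), just short of the rail's front end at about (222,435). I'll check the mark by colour in all three cameras.

```bash
cat > m.py <<'E'
from h import *
t=np.array([493.5,12.1]);a=np.radians(-100.75);R=np.array([[np.cos(a),-np.sin(a)],[np.sin(a),np.cos(a)]])
s=sense();print(s['time'],s['tcp_pos'],s['force'],'grip',(s['tcp_pos'][:2]-t)@R)
for n in('side','top','wrist'):
    c=get_calibration(n);im=snapshot(n);cv2.imwrite(f'pics/m_{n}.png',im)
    b,g,r=[im[...,i].astype(int) for i in range(3)]
    ys,xs=np.nonzero((r>70)&(g<.5*r)&(b<.5*r))
    S=np.array([(ray(n,(x,y),80,c)[:2]-t)@R for x,y in zip(xs,ys)])
    k=(abs(S[:,1])<66)&(abs(S[:,0]-120)<22)
    S=S[k]
    for lo in range(-60,61,30):
        q=S[abs(S[:,1]-lo)<15]
        if len(q)>2: print(n,lo,len(q),q[:,0].mean().round(1),q[:,0].std().round(1))
E
python3 m.py
```

```text
10.7333 [491.13483295 -14.96492528  88.31901576] [0.27072465 2.71039384 7.81778005] grip [27.03110711  2.72459979]
side -60 12 115.1 2.1
side -30 15 114.8 1.8
side 0 9 114.8 1.9
top -60 18 116.3 1.9
top -30 19 116.8 1.6
top 0 5 118.6 0.6
top 60 14 117.1 1.8
wrist -30 163 118.0 1.7
wrist 0 410 118.1 1.6
wrist 30 470 118.3 1.7
wrist 60 800 125.5 8.1
```

Request:
step_arm([
  [0, 0.3, 0],
  [0, 0.5, 0],
  [0, 0.4, 0],
  [0, 0, 0],
  [0, 0, 0],
  [0, 0, 0],
  [0, 0, 0],
], turn=[0, 0, 0, 0, 0, 0, 0], hand=[1, 1, 1, 1, 1, 1, 1])

```text
time: 11.47
tcp_pos: [489.4, -24.7, 88.3]
orientation: [-179.8, -0.0, -10.8]
force: [1.1, 8.0, 9.3]
finger_gap: 29.6
grasp_force: 30.0
```

```bash
python3 m.py
python3 - <<'E'
from h import *
t=np.array([493.5,12.1]);a=np.radians(-100.75);R=np.array([[np.cos(a),-np.sin(a)],[np.sin(a),np.cos(a)]])
W=lambda x,y,z:[*(R@[x,y]+t),z]
# left: top cam, right: side cam; crops around the -y front corner, ticks: predicted rail front end (z=72) in cyan
out=[]
for n in('top','side','side0'):
    im=cv2.imread('pics/side0.png' if n=='side0' else f'pics/m_{n}.png'); k=n[:4] if n[0]=='s' else n
    p=proj(k,[W(130,-74,72),W(130,-86,72),W(130,-86,0),W(130,-70,80)])
    u,v=p[1].round().astype(int)-[12,28 if n=='top' else 25]; z=10
    c=cv2.resize(im[v:v+50,u:u+26],None,fx=z,fy=z,interpolation=cv2.INTER_CUBIC)
    q=((p-[u,v]+.5)*z).round().astype(int)
    for i in(0,1): cv2.circle(c,tuple(map(int,q[i])),3,(255,255,0),-1)
    cv2.circle(c,tuple(map(int,q[3])),3,(0,255,0),-1)
    print(n,u,v,p.round(1).tolist()); out.append(c)
cv2.imwrite('pics/f.png',np.hstack(out))
E
```

```text
11.4667 [489.35958494 -24.68985401  88.32059709] [1.07700959 7.95429977 9.3323283 ] grip [36.91649363  2.79443964]
side -60 12 125.3 2.3
side -30 16 125.0 2.0
side 0 8 125.3 1.8
side 60 3 124.5 2.8
top -60 17 126.3 1.6
top -30 17 126.5 1.7
top 60 12 126.9 1.6
wrist -30 163 128.0 1.7
wrist 0 414 128.1 1.6
wrist 30 461 128.2 1.7
wrist 60 814 128.0 6.5
top 318 227 [[331.0, 250.7], [330.1, 255.1], [329.5, 254.4], [331.3, 249.3]]
side 261 189 [[276.3, 214.3], [272.7, 213.6], [274.3, 226.7], [277.3, 212.9]]
side0 261 189 [[276.3, 214.3], [272.7, 213.6], [274.3, 226.7], [277.3, 212.9]]
```

View pics/f.png

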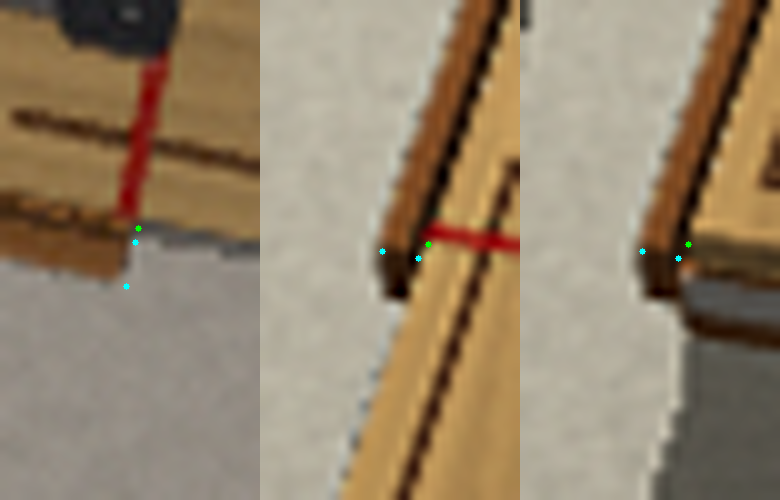

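The final crops show the line 3 to 5 mm short of the front edge: side camera about 4.8, top about 3, wrist about 2. I'll move 3.5 mm further.

Request:
step_arm([
  [0, 0.2, 0],
  [0, 0.15, 0],
  [0, 0, 0],
  [0, 0, 0],
  [0, 0, 0],
], turn=[0, 0, 0, 0, 0], hand=[1, 1, 1, 1, 1])

```text
time: 12.03
tcp_pos: [488.9, -26.9, 88.4]
orientation: [-179.7, -0.0, -10.7]
force: [1.4, 10.0, 11.8]
finger_gap: 29.3
grasp_force: 30.0
```

```bash
python3 m.py
```

```text
12.0333 [488.94789635 -26.94251827  88.38561771] [ 1.44420152 10.02011626 11.75465754] grip [39.20641435  2.81015205]
side -60 12 127.6 2.1
side -30 16 127.0 1.9
side 0 9 127.2 2.0
top -60 17 128.3 1.8
top -30 18 128.5 1.7
top 60 9 129.1 1.4
wrist -30 164 130.3 1.7
wrist 0 413 130.3 1.6
wrist 30 461 130.4 1.7
wrist 60 811 128.2 6.7
```

Request:
step_arm([
  [0, 0.15, 0],
  [0, 0, 0],
  [0, -0.05, 0],
  [0, 0, 0],
  [0, 0, 0],
  [0, 0, 0],
], turn=[0, 0, 0, 0, 0, 0], hand=[1, 1, 1, 1, 1, 1])

```text
time: 12.68
tcp_pos: [488.7, -28.1, 88.4]
orientation: [-179.7, -0.0, -10.7]
force: [2.3, 10.1, 10.7]
finger_gap: 29.7
grasp_force: 30.0
```

```bash
python3 m.py; python3 -c "
from rig import sense
s=sense();print(s['orientation'],s['qvel'],s['joint_pos'])"
```

```text
12.6833 [488.74040919 -28.10470409  88.38834105] [ 2.26993978 10.07348459 10.67588444] grip [40.38690561  2.82308179]
side -60 11 127.8 2.0
side -30 15 128.6 1.8
side 0 10 128.3 2.0
top -60 17 129.4 1.8
top -30 18 129.9 1.7
top 60 12 130.3 1.8
wrist -30 163 131.4 1.7
wrist 0 412 131.5 1.6
wrist 30 461 131.6 1.7
wrist 60 810 128.3 6.8
[-1.79699724e+02 -3.51082318e-02 -1.07264186e+01] [-0.13765848  0.01185139 -0.13673449 -0.01458529  0.0131184   0.00535718
 -0.01124927] [-28.62924486  41.96660616  45.37486102 119.27609592 -49.05114184
  39.5072445  -50.74743936]
```

The line is flush: mean about 129.9 against 130. The board is flat, still, and held down with about 10 N.

```bash
python3 -c "
from rig import finish_job
print(finish_job())"
```

```text
the job is handed in; nothing more can be done
None
```

The latch clicked open and the board is slid out until its red line measures within about 2 mm of the stand's front edge (three-camera average 0.1 mm short); it is still gripped and held down flat. I handed the job in at about 12.8 s without touching the dish or anything else, though I didn't re-photograph those items, and no verdict came back.

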